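# Set the stop bar against the soldering pallet and hold its lock rod through both bushings

### The arm

A 7-joint arm with a two-finger parallel gripper is mounted at the origin on the work surface. World frame = base frame: x ahead of the robot, y to its left, z up, the work surface at z = 0. Lengths are in m, angles in rad, forces in N, time in s.
With the tool pointing down it reaches from about 0.35 to 0.9 m from the base axis. Payload 8.1 kg.
Tool frame: the origin (TCP) lies at the very end of the fingers, on their centre line; the grasp point (between the pads) lies arm.grip_point_offset behind it (arm.grip_point_offset is the distance from the TCP to the grasp point, in m); z points along the fingers, y is the line along which they close (so a half turn about z gives the same grasp; the last joint's range is limited). The gripper opens to 92 mm and grips with 3 to 60 N. Pads are 19 mm wide; open, the fingers measure 130 mm over their backs; the gripper's body (75 mm by 190 mm) begins 47 mm behind the grasp point.
Start: joints at [-1.268, 0.434, 0.025, 1.573, -0.012, 1.134, -0.075], TCP at [0.247, 0.574, 0.227] pointing down, gripper open.
Joint ranges: [-2.62, 2.62], [-0.44, 2.09], [-1.27, 1.32], [0.08, 2.57], [-1.32, 4.46], [0.12, 2], [-2.74, 2.74]. Speed limits (rad/s): [2.22, 2.22, 3.01, 3.01, 3.14, 3.14, 3.14].

### API

Orientations are given as a rotation vector (axis times angle).
In Python, from cell import arm gives the robot as it stands. The module is installed in compiled form; this text tells all that it offers.
- The arm moves only by the shell command python3 -m creep 'ROWS' [OPENING] [FORCE]. ROWS is JSON, a list of rows, each a list of 6 numbers: the shift along the tool's x, y, z scaled (see below), then the turn, a rotation vector about the tool's x, y, z scaled (see below). A call has 1 to 20 rows; each row shifts and turns the commanded pose from where the row before left it, along the tool's axes as they then stand; what a row does not reach is not made up. The controller multiplies each number of a shift by 0.4 m and each number of a turn by 120 degrees. A row lasts 1/12 s, in which the tool goes at most 41.7 mm and 7.16 degrees, less where a joint would pass 70% of its speed; a pose out of reach is approached as far as the arm can. A call with a number of a shift or a turn outside -1 to 1 is refused whole. A call with a gripper value outside its range is refused whole. OPENING is the closure, from -1 (fully open) to 1 (shut), set as the call begins (- or left out, the last holds). The fingers move at their own pace and stop on an object; FORCE is the grip in N (left out, the last holds). Time passes only in rows, so rows that do not move let the fingers close. It gives the time, the measured TCP pose, the force, the opening and the grip force at its end, in the units of the state.
- arm.observe(): the state, without advancing time (a new reading comes with each control period).
- arm.get_image(name): name is "side" or "top" or "wrist"; returns a dict with "frame" (480x640x3 uint8, red, green, blue), "intrinsics" (3x3 intrinsics, pixels), "distortion" ([k1, k2, p1, p2, k3] as OpenCV has them; the pictures are not rectified), "rvec" (rotation vector, rad) and "tvec" (3), from world to camera coordinates, as OpenCV has them; the wrist camera has in their place "mount" (4x4, takes a point from camera to tool coordinates, whose origin is the TCP and whose axes are the flange's). Camera axes: x right, y down, z forward; pixel columns grow to the right and rows downward; lengths in m; the calibration is good to about 2 mm. A picture is of the moment at which its call begins: read the wrist's pose just before it. There is no depth.
- arm.sign_off(): hands the job in; it is judged then, once.
The state is a dict: "clock": time; "joints": joint angles; "dq": joint speeds; "joint_efforts": joint torques, N m; "position": TCP position; "ee_rot": TCP orientation; "force": force on the tool from outside, world axes, zero at the start; "ft_torque": the same for the moment, N m; "width": opening from 0.0 (shut) to 1.0 (fully open); "gripper_force": force on a finger pad.
Only numpy, scipy, OpenCV 4.12 (cv2) and the standard library are available. Lean on these libraries where they do the work, as an engineer would, in place of code of your own. Each camera call takes 0.05 s, during which the arm holds its last target. There are 200 camera calls.

### The job

Lay the steel stop bar upright on the soldering fixture, between its two lugs, with its long face flush against the pallet's straight edge, and let go of it. Then take the long rod by its grip and slide it, from the robot's right, through the bushing of the right-hand lug and on through that of the left-hand lug until its nose stands clearly out beyond the left one, the bar still flush. Finish while still gripping the rod there, and leave the short rod in its rest.

Things in the scene. Friction and masses are not known exactly. Their poses are not given: they have to be found in the camera images.
- fixture: Fixed soldering fixture, yaw within 0.2 rad. Origin on the bench under the middle of the pallet's straight edge; x away from the robot across the pallet, y to the robot's left along the edge, z up. Dark steel base plate, top at z 10 mm, x -45 to 110, y -61 to 61. Two upright steel lugs in front of the edge: y -61 to -49 and 49 to 61 mm (98 mm gap between), x -35 to -9, top z 46.
- edge_mid (a point): Middle of the top of the pallet's locating edge: fixture (0, 0, 20) mm. The edge is an upright face 120 mm long in the fixture's plane x = 0, from z 10 to 20 mm; behind it (+x) lie the black pallet and a green circuit board whose parts stay under 24 mm (30 mm for x over 80 mm).
- near_bushing (a point): Middle of the mouth of the right-hand bushing, on the outer (-y) face of the right-hand lug: fixture (-22, -61, 34) mm. Brass-rimmed bore, 12.5 mm diameter, along the fixture's y.
- far_bushing (a point): Middle of the outlet of the left-hand bushing, on the outer (+y) face of the left-hand lug: fixture (-22, 61, 34) mm. Same bore, on the same axis.
- bar: Loose steel stop bar, 88 mm long (its y), 14 wide (x), 30 tall (z), about 0.26 kg, standing on the bench in front of the fixture, yaw within 0.5 rad. Origin: centre of its underside. When set flush and centred its origin is at fixture (-7, 0, 10) mm, its top at z 40, and 3 mm are left between it and the threaded rod.
- rod: Long rod, about 0.11 kg: black square grip 16 x 16 mm, 44 long; steel shank 10 mm diameter, 145 long, its last 12 mm tapering to 5. Origin: centre of the grip; x along the rod to the nose (at 167 mm). Lies level in one of two like rests, 35 mm above the bench, nose away from the robot (yaw -0.12 to 0.25), in open notches at x 34 and 95 mm with cheeks 40 mm high; the grip overhangs.
- rod_nose (a point): The tip of the long rod's nose, on its axis, 167 mm from the grip's centre.
- short_rod: A like rod with a shank only 95 mm long (too short to span both lugs), in the other rest, 80 to 120 mm to one side. To be left alone. Origin: centre of its grip, x to its nose.
There are look-alikes about, which are no part of the job. What is shaped like the bar but turquoise or yellow is not meant.

How it is judged:
On the way, in this order (a step that is already met when the one before it is completed fails the run):
1. the bar stands between the lugs, flush against the pallet's edge, and is let go (x of bar in the frame of fixture between -0.0092 and -0.0048 m and z of bar in the frame of fixture between 0.007 and 0.013 m and y of bar in the frame of fixture between -0.012 and 0.012 m and angle between the y axis of bar and the y axis of fixture, either way round below 0.035 rad and angle between bar's own z axis and vertical below 0.06 rad and contact force between the fingers and bar below 0.1 N), for 0.2 s.
2. the rod's nose has come through the right-hand bushing (x of rod_nose in the frame of fixture between -0.026 and -0.018 m and z of rod_nose in the frame of fixture between 0.03 and 0.038 m and y of rod_nose in the frame of fixture between -0.05 and 0.045 m and angle between the x axis of rod and the y axis of fixture, either way round below 0.05 rad).
At the end, for the whole second after the job is handed in: Bar on the base plate between the lugs, within 2.2 mm and 0.035 rad of flush with the pallet edge, not held; long rod spans both bushings from the right (nose 4 mm or more past the left lug, within 4 mm and 0.05 rad of the bore axis), at rest, gripped with over 2 N (all of step 1 and x of rod_nose in the frame of fixture between -0.026 and -0.018 m and z of rod_nose in the frame of fixture between 0.03 and 0.038 m and y of rod_nose in the frame of fixture above 0.065 m and angle between the x axis of rod and the y axis of fixture, either way round below 0.05 rad and y of rod in the frame of fixture below -0.065 m and contact force between the fingers and rod above 2 N and linear speed of each of rod, bar below 0.02 m/s); the arm keeps its last pose, push and grip.
It fails at once if the short rod is shifted by more than 30 mm (distance of short_rod from where it was at the start of the episode above 0.03 m).
It also fails if it takes over 67 s, if anything falls off the work surface, if the arm or the gripper's body presses on something with over 40 N, if the wrist force passes 120 N, or if a joint passes its speed limit or range.

## Working session

There is one attempt and no reset: what is moved stays moved. The work goes in short steps, Python scripts to look and compute and a shell command to move; the robot and the scene stay as the last step left them, time stands still between calls to the robot, and variables do not carry over. Pictures are saved under pics/ and viewed, at most 10 in all, crops included, and the job is handed in when it is done.

```bash
mkdir -p pics; cat > h.py <<'E'
import numpy as np, cv2
from cell import arm
from scipy.spatial.transform import Rotation as R
def get(name):
    s=arm.observe(); d=arm.get_image(name)
    if name=="wrist":
        T=np.eye(4);T[:3,:3]=R.from_rotvec(s["ee_rot"]).as_matrix();T[:3,3]=s["position"]
        W=np.linalg.inv(T@np.array(d["mount"]))
        d["rvec"]=R.from_matrix(W[:3,:3]).as_rotvec();d["tvec"]=W[:3,3]
    return d
def ray(d,uv):
    uv=np.array(uv,float).reshape(-1,1,2)
    n=cv2.undistortPoints(uv,np.array(d["intrinsics"]),np.array(d["distortion"])).reshape(-1,2)
    Rm=R.from_rotvec(np.array(d["rvec"]).ravel()).as_matrix()
    return -Rm.T@np.array(d["tvec"]).ravel(), np.c_[n,np.ones(len(n))]@Rm
def plane(d,uv,z):
    c,v=ray(d,uv); return c+v*((z-c[2])/v[:,2])[:,None]
def proj(d,P):
    return cv2.projectPoints(np.array(P,float).reshape(-1,1,3),np.array(d["rvec"],float),np.array(d["tvec"],float),np.array(d["intrinsics"]),np.array(d["distortion"]))[0].reshape(-1,2)
def save(d,f): cv2.imwrite("pics/"+f,d["frame"][:,:,::-1])
def tool():
    s=arm.observe(); return np.array(s["position"]),R.from_rotvec(s["ee_rot"])
def togo(p,Rt):
    P,Q=tool(); print("shift",np.round(Q.inv().apply(np.array(p)-P)/0.4,4),"turn",np.round((Q.inv()*Rt).as_rotvec()/np.radians(120),4))
E
python3 - <<'E'
from h import *
for n in("top","side"):
    d=get(n);save(d,n+"0.png");print(n,ray(d,[[320,240]]))
s=arm.observe();print(s,arm.grip_point_offset)
E
```

```text
top (array([ 0.3238305 , -0.0783559 ,  0.96272492]), array([[ 0.21704877, -0.01617141, -0.97610719]]))
side (array([0.37801406, 0.57056336, 0.74136687]), array([[ 0.13374033, -0.68588333, -0.71532804]]))
{'clock': 0.1, 'joints': array([-1.26760956,  0.43514056,  0.0250009 ,  1.57397591, -0.01159012,
        1.13401634, -0.07511176]), 'dq': array([-0.00110583, -0.00069324,  0.00041771, -0.002039  ,  0.00062784,
        0.00102932,  0.00182671]), 'joint_efforts': array([ 3.30905990e-03, -6.69126892e+01,  9.87751409e-01, -3.15149868e+01,
       -6.06679218e-02,  3.73265496e-02,  4.19761591e-05]), 'position': array([0.24660232, 0.57380528, 0.22604338]), 'ee_rot': array([-6.33172751e-01, -3.07698578e+00,  2.18135173e-03]), 'force': array([-0.69987561, -0.2989043 ,  0.10013392]), 'ft_torque': array([ 0.04635005, -0.01906654,  0.0054183 ]), 'gripper_force': 0.0, 'width': 0.9988487939454268} 0.0188
```

View pics/top0.png

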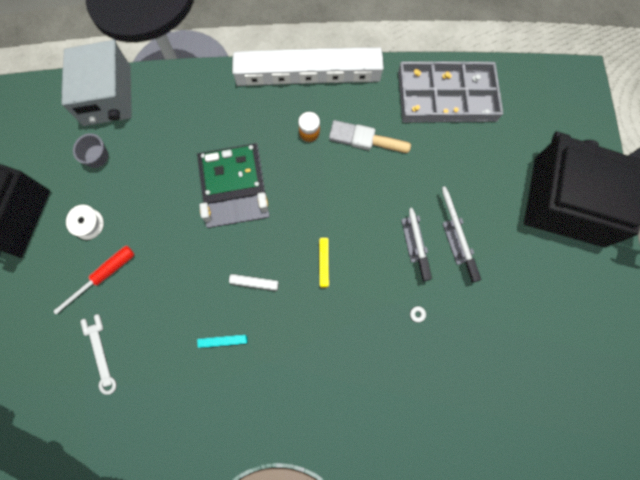

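View pics/side0.png

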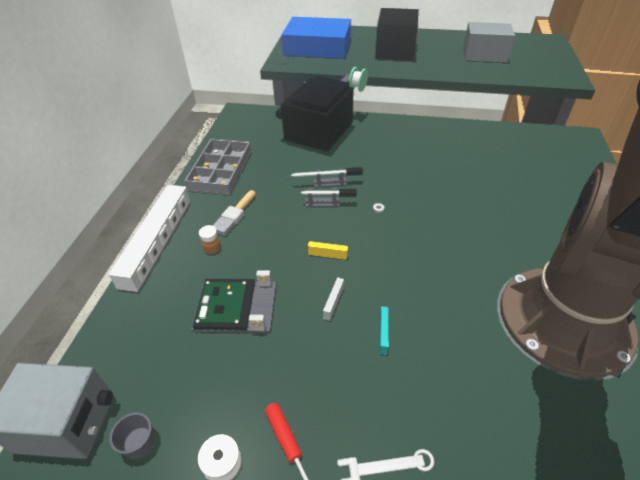

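Top view: the bar is the grey-white block at (253,282). The look-alikes are yellow at (324,262) and turquoise at (221,341). The fixture is at (232,185), with lugs at (205,211) and (263,201). The long rod runs from (445,188) to its grip at (472,272), and the short rod from (411,210) to (426,272). Next is a close crop of these choices, plus coarse positions.

```bash
python3 - <<'E'
from h import *
t=get("top");s=get("side")
a=cv2.resize(t["frame"][140:300,190:290],None,fx=3.75,fy=3.75,interpolation=cv2.INTER_CUBIC)
b=cv2.resize(t["frame"][180:290,395:490],None,fx=4.2,fy=4.2,interpolation=cv2.INTER_CUBIC)
o=np.zeros((600,800,3),np.uint8);o[:a.shape[0],:a.shape[1]]=a;o[:b.shape[0],380:380+b.shape[1]]=b
cv2.imwrite("pics/crop1.png",o[:,:,::-1])
hsv=cv2.cvtColor(t["frame"],cv2.COLOR_RGB2HSV)
for nm,(x0,y0,x1,y1),z in[("bar",(222,268,286,296),.03),("long",(437,180,482,250),.035),("short",(403,203,424,255),.035)]:
    m=((hsv[...,2]>140)&(hsv[...,1]<70)).astype(np.uint8);k=np.zeros_like(m);k[y0:y1,x0:x1]=m[y0:y1,x0:x1]
    c=max(cv2.findContours(k,0,1)[0],key=cv2.contourArea)
    r=cv2.minAreaRect(c);p=plane(t,cv2.boxPoints(r),z)[:,:2];e=np.roll(p,-1,0)-p
    print(nm,np.round(r[0]),p.mean(0).round(4),np.linalg.norm(e,axis=1).round(4),np.arctan2(e[:,1],e[:,0]).round(3))
print("lugs",plane(t,[[205,211],[263,201]],.046).round(4))
print("grips",plane(t,[[472,271],[426,271]],.043).round(4))
E
```

```text
bar [253. 281.] [0.4575 0.0318] [0.0192 0.0929 0.0191 0.0926] [-0.147 -1.748  2.977  1.395]
long [455. 218.] [ 0.5659 -0.3511] [0.0209 0.1308 0.0204 0.1303] [-1.27  -2.914  1.851  0.232]
short [416. 231.] [ 0.5428 -0.2733] [0.0202 0.0927 0.0198 0.0925] [-1.443 -3.068  1.69   0.078]
lugs [[0.5901 0.1188 0.046 ]
 [0.6056 0.01   0.046 ]]
grips [[ 0.461  -0.3708  0.043 ]
 [ 0.4642 -0.2849  0.043 ]]
```

View pics/crop1.png

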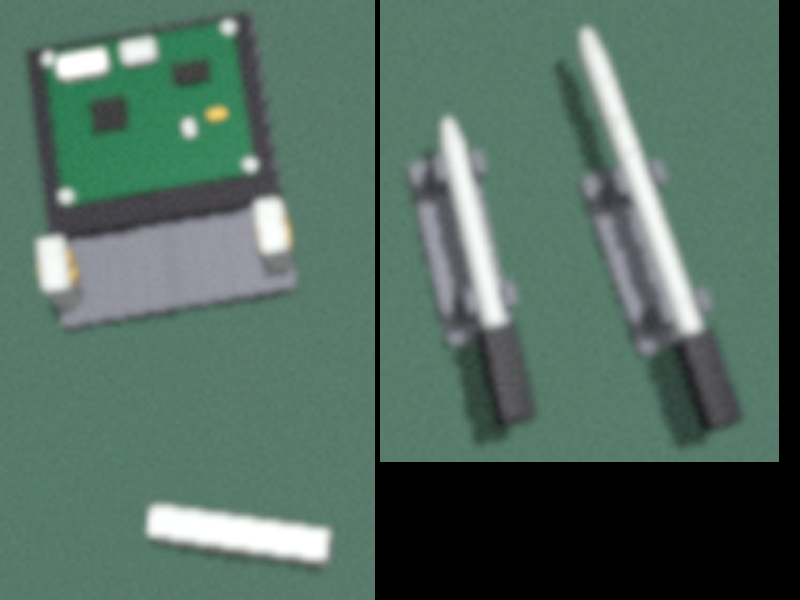

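The crop confirms the grey bar with yaw about -0.17, both lugs 110 mm apart as they should be, and the longer rod on the right. I'll turn the tool first, then travel.

```bash
python3 -m creep '[[0,0,0,0,0,0.058],[0,0,0,0,0,0.058],[0,0,0,0,0,0.058],[0,0,0,0,0,0.058],[0,0,0,0,0,0.058],[0,0,0,0,0,0.058],[0,0,0,0,0,0.058],[0,0,0,0,0,0.058],[0,0,0,0,0,0.058],[0,0,0,0,0,0.058],[0,0,0,0,0,0.058],[0,0,0,0,0,0]]' -1
cat >> h.py <<'E'
def down(phi):
    c,s=np.cos(phi),np.sin(phi)
    return R.from_matrix(np.array([[-s,c,0],[c,s,0],[0,0,-1]]).T)
E
python3 - <<'E'
from h import *
togo([.4575-.02,.0318,.20],down(-.17))
E
```

```text
clock: 1.2
position: [0.2465, 0.5742, 0.2265]
ee_rot: [2.409, 2.016, -0.001]
force: [0.1, 0.5, 0.4]
width: 1.001
gripper_force: 0.0
shift [-1.2508  0.7086  0.0668] turn [ 0.      0.0002 -0.0033]
```

```bash
python3 -m creep '[[-0.083,0.047,0.004,0,0,0],[-0.083,0.047,0.004,0,0,0],[-0.083,0.047,0.004,0,0,0],[-0.083,0.047,0.004,0,0,0],[-0.083,0.047,0.004,0,0,0],[-0.083,0.047,0.004,0,0,0],[-0.083,0.047,0.004,0,0,0],[-0.083,0.047,0.004,0,0,0],[-0.083,0.047,0.004,0,0,0],[-0.083,0.047,0.004,0,0,0],[-0.083,0.047,0.004,0,0,0],[-0.083,0.047,0.004,0,0,0],[-0.083,0.047,0.004,0,0,0],[-0.083,0.047,0.004,0,0,0],[-0.083,0.047,0.004,0,0,0],[0,0,0,0,0,0],[0,0,0,0,0,0]]'
python3 - <<'E'
from h import *
togo([.4575,.0318,.20],down(-.17))
d=get("wrist");save(d,"w1.png");print(ray(d,[[320,240]]),proj(d,[[.4575,.0318,.03]]))
E
```

```text
clock: 2.62
position: [0.4401, 0.0332, 0.2028]
ee_rot: [2.404, 2.021, -0.0]
force: [-1.1, 0.7, 0.0]
width: 0.999
gripper_force: 0.0
shift [0.004  0.0435 0.0071] turn [ 0.0002  0.0002 -0.0012]
(array([0.45058081, 0.10330878, 0.36121413]), array([[-0.03181139, -0.26106051, -0.96488469]])) [[336.83589168 216.5735353 ]]
```

View pics/w1.png

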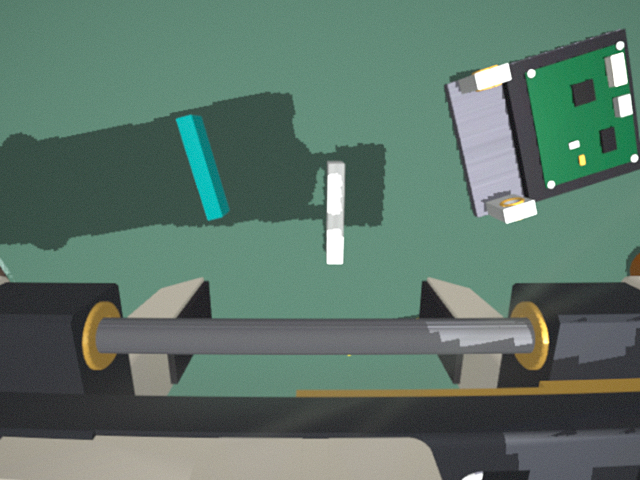

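The wrist view shows the bar upright, with its top from about (336,162) to (336,235). The turquoise look-alike is at (203,165). The fixture is upper right, lugs at (492,76) and (514,209). Now a fine measurement of the bar's top.

```bash
python3 - <<'E'
from h import *
d=get("wrist");g=d["frame"][155:270,320:352].astype(int).mean(2)
for v in range(155,270,8): print(v,np.where(g[v-155]>130)[0][[0,-1]]+320 if (g[v-155]>130).any() else None)
print([int(x) for x in g[:,16]])
hsv=cv2.cvtColor(d["frame"],cv2.COLOR_RGB2HSV)
m=((hsv[...,1]<50)&(hsv[...,2]>120)).astype(np.uint8);k=m*0;k[155:270,310:360]=m[155:270,310:360]
c=max(cv2.findContours(k,0,1)[0],key=cv2.contourArea);print(cv2.approxPolyDP(c,3,True).reshape(-1,2).tolist())
E
```

```text
155 None
163 None
171 [329 345]
179 [328 345]
187 [328 345]
195 [328 345]
203 [328 344]
211 [328 344]
219 [328 344]
227 [328 344]
235 [327 344]
243 [327 344]
251 [327 344]
259 [327 344]
267 None
[72, 70, 71, 68, 67, 67, 75, 94, 123, 154, 181, 205, 217, 215, 215, 212, 212, 237, 255, 255, 255, 255, 255, 255, 255, 255, 255, 255, 255, 255, 255, 255, 255, 255, 255, 255, 255, 255, 255, 255, 255, 255, 255, 255, 255, 255, 255, 255, 255, 255, 255, 255, 255, 255, 255, 255, 255, 255, 255, 237, 206, 206, 209, 208, 204, 207, 208, 213, 205, 204, 208, 206, 204, 234, 255, 255, 255, 255, 255, 255, 255, 255, 255, 255, 255, 255, 255, 255, 255, 255, 255, 255, 255, 255, 255, 255, 255, 255, 255, 255, 255, 255, 255, 255, 255, 255, 255, 255, 255, 255, 255, 176, 110, 117, 121]
[[329, 163], [327, 265], [342, 266], [346, 167]]
```

```bash
python3 - <<'E'
from h import *
d=get("wrist")
p=plane(d,[[327.5,260],[344.7,260],[328.5,180],[345.2,180],[336,265.7],[337,163],[337,172]],.03)[:,:2];print(p.round(4))
a=(p[0]+p[1])/2;b=(p[2]+p[3])/2;u=(b-a)/np.linalg.norm(b-a);print("width",np.linalg.norm(p[0]-p[1]),np.linalg.norm(p[2]-p[3]),"yaw",np.arctan2(-u[0],u[1]))
e=a+u*((p[4]-a)@u);c=e+u*.044;print("centre",c,"len to",(p[5]-e)@u,(p[6]-e)@u)
yaw=np.arctan2(-u[0],u[1])
togo([*c,.12],down(yaw)); print(np.linalg.norm(c))
print(proj(d,[[*(c+.044*u),.03],[*(c+.044*u),0]]))
E
```

```text
[[ 0.4425 -0.0026]
 [ 0.4576 -0.0052]
 [ 0.4547  0.067 ]
 [ 0.4686  0.0646]
 [ 0.4491 -0.0092]
 [ 0.464   0.0797]
 [ 0.4628  0.0723]]
width 0.015268167105728554 0.014049484190330893 yaw -0.16511718978195244
centre [0.45638981 0.03419184] len to 0.09012993000931178 0.08269473940096869
shift [0.0013 0.043  0.2066] turn [-0.0002 -0.0001 -0.0013]
0.45766880875949634
[[336.97724669 165.58810615]
 [335.17434586 162.99771108]]
```

```bash
python3 -m creep '[[0,0.014,0.05,0,0,0],[0,0.014,0.07,0,0,0],[0.001,0.015,0.07,0,0,-0.001],[0,0,0.07,0,0,0],[0,0,0.07,0,0,0],[0,0,0.04,0,0,0],[0,0,0.04,0,0,0],[0,0,0,0,0,0],[0,0,0,0,0,0],[0,0,0,0,0,0]]'
python3 - <<'E'
from h import *
togo([.4564,.0342,.0175],down(-.165))
E
```

```text
clock: 3.6
position: [0.4571, 0.0338, 0.0394]
ee_rot: [2.399, 2.028, 0.001]
force: [-0.0, 0.0, 0.4]
width: 0.994
gripper_force: 0.0
shift [ 0.0008 -0.0019  0.0548] turn [ 0.0003 -0.0003 -0.0011]
```

```bash
python3 -m creep '[[0,-0.002,0.03,0,0,0],[0.001,0,0.024,0,0,0],[0,0,0,0,0,0],[0,0,0,0,0,0]]'
python3 -m creep '[[0,0,0,0,0,0],[0,0,0,0,0,0],[0,0,0,0,0,0],[0,0,0,0,0,0],[0,0,0,0,0,0],[0,0,0,0,0,0],[0,0,0,0,0,0],[0,0,0,0,0,0],[0,0,0,0,0,0],[0,0,0,0,0,0]]' 1 40
```

```text
clock: 3.93
position: [0.4559, 0.0337, 0.0174]
ee_rot: [-2.401, -2.026, 0.0]
force: [-0.3, -0.0, 0.2]
width: 1.003
gripper_force: 0.0
clock: 4.77
position: [0.456, 0.0334, 0.0171]
ee_rot: [-2.401, -2.026, -0.0]
force: [0.6, 0.4, -0.1]
width: 0.324
gripper_force: 0.0
```

```bash
python3 -m creep '[[0,0,0,0,0,0],[0,0,0,0,0,0],[0,0,0,0,0,0],[0,0,0,0,0,0],[0,0,0,0,0,0]]'
python3 -m creep '[[0,0,-0.02,0,0,0],[0,0,-0.06,0,0,0],[0,0,-0.08,0,0,0],[0,0,-0.08,0,0,-0.03],[0,0,-0.04,0,0,-0.04],[0,0,0,0,0,-0.04],[0,0,0,0,0,-0.035],[0,0,0,0,0,0],[0,0,0,0,0,0],[0,0,0,0,0,0]]'
python3 - <<'E'
from h import *
d=get("wrist");save(d,"w2.png")
o=d["frame"]
E
```

```text
clock: 5.18
position: [0.4563, 0.0334, 0.0172]
ee_rot: [2.401, 2.026, 0.001]
force: [0.5, -0.2, 1.8]
width: 0.146
gripper_force: 39.9
clock: 6.02
position: [0.4556, 0.0333, 0.129]
ee_rot: [-2.07, -2.362, 0.001]
force: [-0.3, -0.3, -1.5]
width: 0.149
gripper_force: 39.9
```

View pics/w2.png

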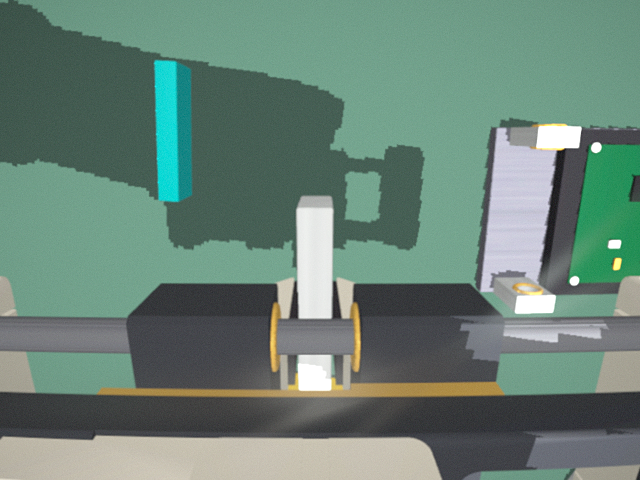

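Grip is good: the bar sits straight between the pads at (315,290), width 13.7 mm. I'll move so the wrist camera sees the whole fixture close up.

```bash
python3 -m creep '[[-0.023,0.033,-0.008,0,0,0],[-0.023,0.033,-0.008,0,0,0],[-0.023,0.033,-0.008,0,0,0],[-0.023,0.033,-0.008,0,0,0],[-0.023,0.033,-0.008,0,0,0],[-0.023,0.033,-0.008,0,0,0],[-0.023,0.033,-0.008,0,0,0],[-0.023,0.033,-0.008,0,0,0],[-0.023,0.033,-0.008,0,0,0],[-0.023,0.033,-0.008,0,0,0],[0,0,0,0,0,0],[0,0,0,0,0,0],[0,0,0,0,0,0],[0,0,0,0,0,0]]'
python3 - <<'E'
from h import *
d=get("wrist");save(d,"w3.png");np.save("w3.npy",d,allow_pickle=True)
E
```

```text
clock: 7.23
position: [0.5982, -0.0395, 0.1606]
ee_rot: [-2.066, -2.365, 0.001]
force: [0.1, 0.3, -2.5]
width: 0.147
gripper_force: 39.9
```

View pics/w3.png

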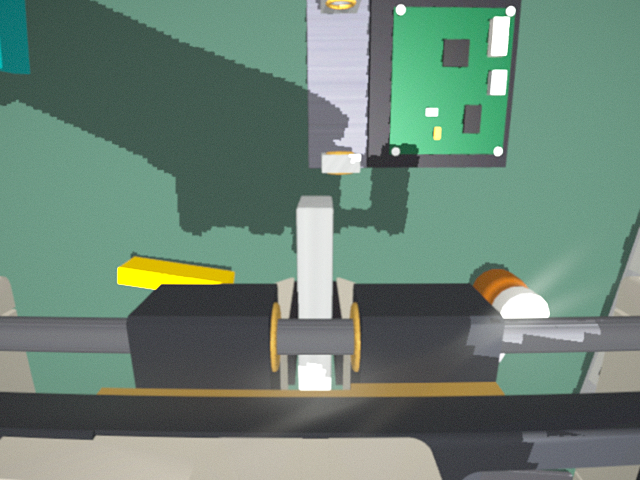

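```bash
python3 -m creep '[[0.04,-0.033,0,0,0,0],[0.04,-0.033,0,0,0,0],[0.045,-0.034,0,0,0,0],[0,0,0,0,0,0],[0,0,0,0,0,0],[0,0,0,0,0,0],[0,0,0,0,0,0]]'
python3 - <<'E'
from h import *
d=get("wrist");np.save("w3.npy",d,allow_pickle=True)
g=d["frame"][40:290,320:570];cv2.imwrite("pics/w3b.png",cv2.resize(g,None,fx=2.4,fy=2.4,interpolation=cv2.INTER_CUBIC)[:,:,::-1])
E
```

```text
clock: 7.87
position: [0.5533, 0.0036, 0.1614]
ee_rot: [2.067, 2.364, 0.0]
force: [-0.2, -0.3, -1.9]
width: 0.144
gripper_force: 39.9
```

View pics/w3b.png

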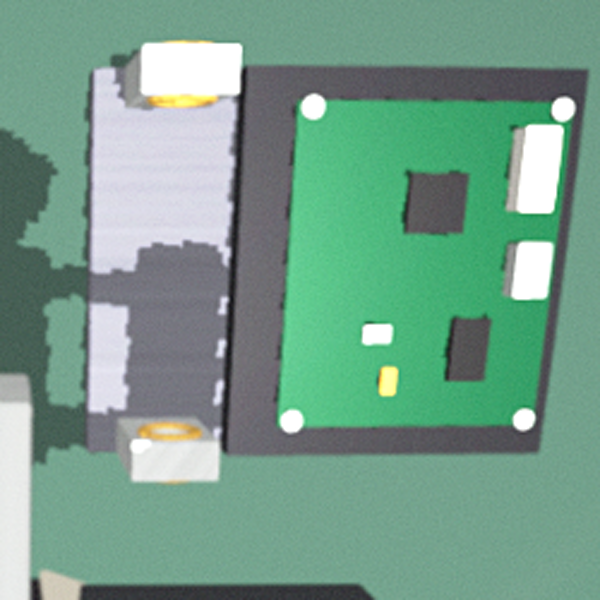

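The fixture is fully in view. In the crop, lug top corners are left (143,43), (242,44) and right (131,481), (219,481), and the pallet edge runs from (246,68) to (228,452). I'll fit the fixture's pose from these and check residuals.

```bash
cat >> h.py <<'E'
def fixw(f,p): # fixture pose f=(x,y,yaw), point(s)->world
    p=np.atleast_2d(p);c,s=np.cos(f[2]),np.sin(f[2])
    return np.c_[f[0]+c*p[:,0]-s*p[:,1],f[1]+s*p[:,0]+c*p[:,1],p[:,2]]
E
python3 - <<'E'
from h import *
from scipy.optimize import least_squares
d=np.load("w3.npy",allow_pickle=True).item()
px=np.array([[143,43],[242,44],[131,481],[219,481],[239,96],[219,444]])
md=np.array([[-35,61,46],[-9,61,46],[-35,-61,46],[-9,-61,46],[-9,49,46],[-9,-49,46]])/1e3
uv=(px+.5)/2.4-.5+[320,40]
r=least_squares(lambda f:(plane(d,uv,.046)[:,:2]-fixw(f,md)[:,:2]).ravel(),[.62,.067,.14])
print(r.x.round(4),(r.fun.reshape(-1,2)*1e3).round(1))
# pallet edge: sub-pixel step along rows
g=cv2.GaussianBlur(d["frame"],(3,3),0).astype(int).mean(2)
for v in(75,90,100,110,120,130,170,190,210):
    row=g[v,395:440]; print(v,[int(x) for x in row[5:35]])
t=fixw(r.x,np.array([[0,60,10],[0,-60,10],[0,60,20],[0,-60,20],[-22,49,34],[-22,-49,34]])/1e3)
print("crop px",((proj(d,t)-[320,40])*2.4).round(0).tolist())
E
```

```text
[0.6215 0.071  0.1388] [[-0.8  0.7]
 [ 0.2  0.7]
 [-0.2 -0. ]
 [ 0.5 -0.1]
 [ 0.3 -0.7]
 [-0.1 -0.7]]
75 [255, 255, 255, 255, 255, 255, 255, 255, 255, 255, 255, 255, 255, 255, 255, 255, 255, 255, 255, 219, 127, 58, 61, 89, 102, 103, 102, 102, 102, 101]
90 [215, 215, 216, 217, 216, 216, 215, 215, 215, 215, 214, 214, 215, 215, 216, 216, 208, 175, 118, 62, 42, 60, 89, 104, 105, 104, 104, 102, 102, 102]
100 [220, 220, 220, 219, 220, 220, 220, 220, 219, 219, 220, 220, 219, 220, 217, 200, 163, 116, 74, 49, 54, 79, 100, 107, 107, 106, 105, 104, 104, 104]
110 [217, 216, 216, 216, 216, 216, 216, 217, 216, 216, 217, 217, 217, 218, 217, 210, 180, 123, 66, 45, 63, 89, 104, 109, 108, 108, 108, 108, 107, 106]
120 [219, 219, 220, 220, 220, 220, 220, 220, 219, 220, 220, 221, 222, 218, 200, 164, 116, 72, 47, 52, 79, 102, 110, 110, 110, 110, 109, 108, 108, 108]
130 [220, 221, 221, 220, 220, 220, 220, 219, 219, 219, 220, 220, 219, 219, 214, 184, 123, 63, 43, 64, 93, 109, 112, 111, 111, 110, 111, 111, 110, 109]
170 [122, 122, 122, 122, 121, 121, 121, 121, 119, 123, 145, 178, 194, 175, 119, 60, 41, 68, 101, 114, 115, 114, 113, 113, 113, 112, 112, 113, 113, 113]
190 [119, 119, 120, 121, 121, 120, 120, 120, 120, 121, 123, 123, 114, 85, 51, 42, 68, 102, 116, 116, 115, 116, 116, 114, 115, 114, 114, 113, 113, 112]
210 [121, 121, 122, 121, 121, 121, 121, 120, 121, 123, 123, 110, 79, 47, 44, 72, 100, 112, 113, 113, 111, 111, 112, 113, 111, 111, 109, 109, 110, 109]
crop px [[239.0, 71.0], [218.0, 449.0], [247.0, 66.0], [225.0, 456.0], [182.0, 98.0], [168.0, 433.0]]
```

```bash
python3 - <<'E'
from h import *
f=[.6215,.071,.139]
for p in([-.013,0,.1],[-.013,0,.029],[-.007,0,.0275]): togo(fixw(f,p)[0],down(.139))
E
```

```text
shift [0.1445 0.1589 0.1532] turn [ 0.0003  0.0002 -0.0026]
shift [0.1446 0.1588 0.3307] turn [ 0.0003  0.0002 -0.0026]
shift [0.1447 0.1738 0.3344] turn [ 0.0003  0.0002 -0.0026]
```

```bash
python3 -m creep '[[0.03,0.03,0.015,0,0,0],[0.03,0.033,0.015,0,0,0],[0.03,0.033,0.03,0,0,-0.0026],[0.03,0.033,0.03,0,0,0],[0.0245,0.03,0.03,0,0,0],[0,0,0.033,0,0,0],[0,0,0.04,0,0,0],[0,0,0.04,0,0,0],[0,0,0.03,0,0,0],[0,0,0,0,0,0],[0,0,0,0,0,0],[0,0,0,0,0,0]]'
python3 - <<'E'
from h import *
f=[.6215,.071,.139]
togo(fixw(f,[-.013,0,.029])[0],down(.139))
d=get("wrist");save(d,"w4.png")
E
```

```text
clock: 8.92
position: [0.6087, 0.0699, 0.0566]
ee_rot: [2.061, 2.37, 0.001]
force: [-0.2, 0.9, -2.3]
width: 0.144
gripper_force: 39.9
shift [-0.0016 -0.0005  0.069 ] turn [0.0005 0.0001 0.0002]
```

View pics/w4.png

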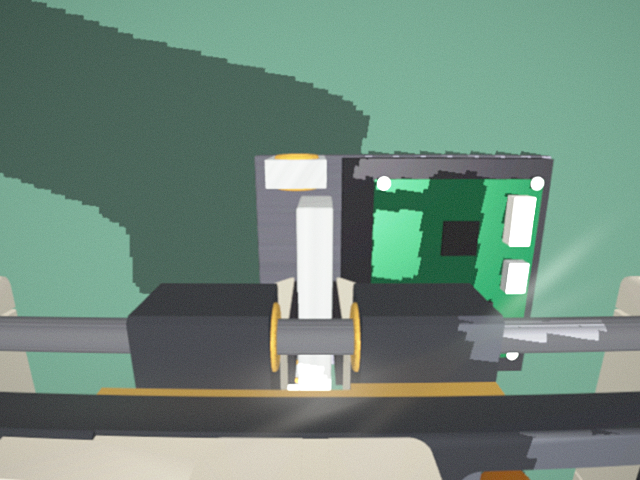

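The bar sits inside the left lug (lug top at (295,174), bar end at row 197), aligned with the fixture. Lowering now, then pressing toward the edge.

```bash
python3 -m creep '[[-0.0016,0,0.025,0,0,0],[0,0,0.025,0,0,0],[0,0,0.017,0,0,0],[0,0,0,0,0,0],[0,0,0,0,0,0]]'
python3 -m creep '[[0,0.005,0,0,0,0],[0,0.005,0.001,0,0,0],[0,0.004,0.001,0,0,0],[0,0.003,0.001,0,0,0],[0,0,0,0,0,0],[0,0,0,0,0,0],[0,0,0,0,0,0]]'
python3 - <<'E'
from h import *
f=[.6215,.071,.139]
togo(fixw(f,[-.007,0,.0272])[0],down(.139))
E
```

```text
clock: 9.38
position: [0.6076, 0.0694, 0.0285]
ee_rot: [-2.06, -2.371, 0.002]
force: [-0.1, 0.2, -3.0]
width: 0.149
gripper_force: 39.9
clock: 9.97
position: [0.6147, 0.0704, 0.0279]
ee_rot: [-2.061, -2.371, 0.0]
force: [0.2, 0.0, -1.8]
width: 0.148
gripper_force: 39.9
shift [-0.0009 -0.0005  0.0018] turn [-0.     -0.      0.0005]
```

```bash
python3 -m creep '[[0,0,0.002,0,0,0],[0,0.0025,0,0,0,0],[0,0,0,0,0,0],[0,0,0,0,0,0]]'
python3 -m creep '[[0,0.0025,0,0,0,0],[0,0,0,0,0,0],[0,0,0,0,0,0],[0,0,0,0,0,0]]'
```

```text
clock: 10.3
position: [0.6154, 0.0705, 0.0271]
ee_rot: [-2.06, -2.371, 0.001]
force: [-3.1, -0.4, 0.3]
width: 0.146
gripper_force: 39.9
clock: 10.63
position: [0.6156, 0.0705, 0.0271]
ee_rot: [-2.06, -2.37, 0.002]
force: [-6.0, -0.8, 4.3]
width: 0.146
gripper_force: 40.0
```

The bar is on the plate and against the edge. A little more push, then let go.

```bash
python3 -m creep '[[0,0.003,0,0,0,0],[0,0,0,0,0,0],[0,0,0,0,0,0]]'
python3 -m creep '[[0,0,0,0,0,0],[0,0,0,0,0,0],[0,0,0,0,0,0],[0,0,0,0,0,0],[0,0,0,0,0,0],[0,0,0,0,0,0],[0,0,0,0,0,0],[0,0,0,0,0,0]]' -0.2
python3 -m creep '[[0,0,0,0,0,0],[0,0,-0.02,0,0,0],[0,0,-0.05,0,0,0],[0,0,-0.08,0,0,0],[0,0,-0.09,0,0,0],[-0.06,0,-0.09,0,0,0],[-0.09,0,0,0,0,0],[-0.07,0,0,0,0,0],[0,0,0,0,0,0],[0,0,0,0,0,0],[0,0,0,0,0,0]]'
python3 - <<'E'
from h import *
d=get("wrist");np.save("w5.npy",d,allow_pickle=True)
f=[.6225,.0711,.139]
g=d["frame"][0:250,180:480];cv2.imwrite("pics/w5.png",cv2.resize(g,None,fx=2.4,fy=2.4,interpolation=cv2.INTER_CUBIC)[:,:,::-1])
print(((proj(d,fixw(f,np.array([[0,44,40],[0,-44,40],[-14,44,40],[-14,-44,40],[0,60,20],[0,-60,20],[-9,61,46],[-9,-61,46]])/1e3))-[180,0])*2.4).round().tolist())
E
```

```text
clock: 10.88
position: [0.6157, 0.0705, 0.0271]
ee_rot: [-2.059, -2.369, 0.004]
force: [-9.6, -0.3, 8.4]
width: 0.149
gripper_force: 40.0
clock: 11.55
position: [0.618, 0.0709, 0.0271]
ee_rot: [2.061, 2.371, 0.0]
force: [0.5, 0.5, 0.0]
width: 0.595
gripper_force: 0.0
clock: 12.47
position: [0.63, -0.0149, 0.158]
ee_rot: [-2.061, -2.371, -0.001]
force: [0.2, 0.5, -0.6]
width: 0.598
gripper_force: 0.0
[[345.0, 98.0], [344.0, 424.0], [294.0, 98.0], [296.0, 424.0], [344.0, 54.0], [342.0, 468.0], [312.0, 23.0], [313.0, 485.0]]
```

View pics/w5.png

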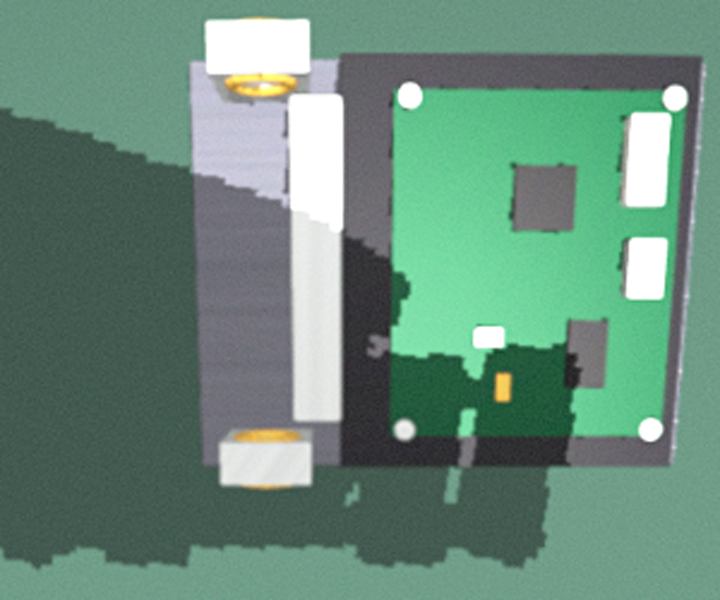

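The bar is flush, rear top edge at col 343 along the pallet edge at col 342, parallel and between the lugs. The fixture model matches to about 1 px. Now turning for the rod.

```bash
python3 -m creep '[[0,0,0,0,0,0.058],[0,0,0,0,0,0.058],[0,0,0,0,0,0.058],[0,0,0,0,0,0.058],[0,0,0,0,0,0.058],[0,0,0,0,0,0.058],[0,0,0,0,0,0.058],[0,0,0,0,0,0.058],[0,0,0,0,0,0.058],[0,0,0,0,0,0.058],[0,0,0,0,0,0.058],[0,0,0,0,0,0.058],[0,0,0,0,0,0.006],[0,0,0,0,0,0],[0,0,0,0,0,0]]'
python3 - <<'E'
from h import *
togo([.40,-.386,.16],down(-1.335)); print(arm.observe()["joints"].round(2))
E
```

```text
clock: 13.77
position: [0.63, -0.0145, 0.1576]
ee_rot: [-3.118, -0.385, 0.001]
force: [0.4, 0.1, -0.5]
width: 0.598
gripper_force: 0.0
shift [-0.7835  0.7611 -0.0059] turn [-0.0001  0.0002  0.0047]
[-0.63  0.65  0.92  1.69 -0.57  1.09 -0.86]
```

```bash
python3 -m creep '[[-0.065,0.063,0,0,0,0],[-0.065,0.063,0,0,0,0],[-0.065,0.063,0,0,0,0],[-0.065,0.063,0,0,0,0.005],[-0.065,0.063,0,0,0,0],[-0.065,0.063,0,0,0,0],[-0.065,0.063,0,0,0,0],[-0.065,0.063,0,0,0,0],[-0.065,0.063,0,0,0,0],[-0.065,0.063,0,0,0,0],[-0.065,0.063,0,0,0,0],[-0.065,0.063,0,0,0,0],[0,0,0,0,0,0],[0,0,0,0,0,0],[0,0,0,0,0,0]]'
python3 - <<'E'
from h import *
d=get("wrist");np.save("w6.npy",d,allow_pickle=True);save(d,"w6.png");print(tool()[0])
E
```

```text
clock: 15.02
position: [0.3968, -0.3814, 0.1578]
ee_rot: [-3.12, -0.363, -0.001]
force: [0.5, 0.7, 0.3]
width: 0.6
gripper_force: 0.0
[ 0.39738082 -0.38072538  0.15764805]
```

View pics/w6.png

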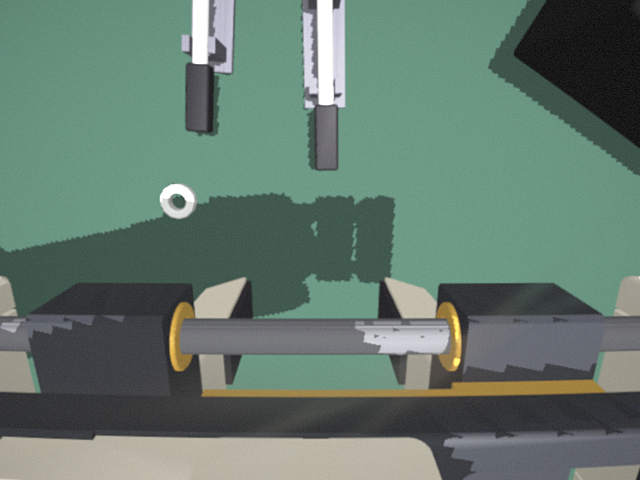

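The long rod's grip is at (326,137), shank going up at col ~326, and its rest clips are clear. The short rod's grip is at (200,97). Measuring the axis.

```bash
python3 - <<'E'
from h import *
d=np.load("w6.npy",allow_pickle=True).item();g=cv2.GaussianBlur(d["frame"],(3,3),0).astype(int)
hsv=cv2.cvtColor(d["frame"],cv2.COLOR_RGB2HSV)
P=[]
for v in(20,40,60,85,95):
    w=np.where(g[v,308:350].mean(1)>175)[0]+308; P.append([(w[0]+w[-1])/2,v]);print(v,w[0],w[-1])
G=[]
for v in(115,130,145,160):
    w=np.where(hsv[v,300:350,1]<75)[0]+300; G.append([(w[0]+w[-1])/2,v]);print(v,w[0],w[-1])
col=g[95:185,326].mean(1).astype(int);print(col.tolist())
a=plane(d,P,.037);b=plane(d,G,.043)
A=np.r_[a,b][:,:2];s=np.polyfit(A[:,0],A[:,1],1);print(A.round(4).tolist(),"yaw",np.arctan(s[0]))
print("shank only",np.arctan(np.polyfit(a[:,0],a[:,1],1)[0]),"res",(A[:,1]-np.polyval(s,A[:,0])).round(4))
e=plane(d,[[326,105.5],[326,168.5]],.043);print(e,np.linalg.norm(e[0]-e[1]))
E
```

```text
20 308 344
40 308 344
60 308 344
85 308 344
95 318 344
115 300 349
130 300 347
145 301 349
160 301 349
[255, 255, 255, 255, 255, 255, 255, 255, 255, 229, 162, 110, 106, 114, 115, 115, 115, 115, 115, 116, 116, 116, 116, 116, 116, 116, 117, 117, 116, 114, 114, 116, 116, 116, 116, 116, 117, 117, 116, 116, 116, 116, 116, 116, 114, 114, 114, 115, 115, 114, 114, 114, 114, 113, 112, 112, 111, 110, 110, 110, 111, 110, 108, 108, 109, 109, 109, 108, 108, 106, 106, 107, 102, 89, 82, 99, 123, 134, 134, 133, 133, 132, 133, 133, 133, 133, 133, 134, 133, 133]
[[0.5359, -0.3551], [0.5241, -0.3579], [0.5121, -0.3608], [0.4968, -0.3645], [0.4913, -0.3693], [0.4774, -0.368], [0.4678, -0.3696], [0.4584, -0.3729], [0.4486, -0.3752]] yaw 0.22010246124813734
shank only 0.2851385606096001 res [ 0.0006  0.0004  0.0002 -0.     -0.0036  0.0008  0.0014  0.0002 -0.    ]
[[ 0.48349258 -0.36751487  0.043     ]
 [ 0.44315822 -0.37725832  0.043     ]] 0.04149452616557294
```

```bash
cat > axis.py <<'E'
from h import *
def rodaxis(d,c0,c1,vs,vg,zs=.037,zg=.043):
    g=cv2.GaussianBlur(d["frame"],(3,3),0).astype(int)
    P=[];G=[]
    for v in vs:
        w=np.where(g[v,c0:c1].min(1)>235)[0]+c0; P.append([(w[0]+w[-1])/2,v]);print(v,w[0],w[-1],end="; ")
    for v in vg:
        r=g[v,c0:c1];w=np.where(r[:,1]-r[:,0]<12)[0]+c0; G.append([(w[0]+w[-1])/2,v]);print(v,w[0],w[-1],end="; ")
    return plane(d,P,zs)[:,:2] if P else None,plane(d,G,zg)[:,:2] if G else None
if __name__=="__main__":
    d=np.load("w6.npy",allow_pickle=True).item()
    a,b=rodaxis(d,304,350,(15,30,45,60,75),(115,125,135,145,155,162))
    A=np.r_[a,b];s=np.polyfit(A[:,0],A[:,1],1);print("\nyaw",np.arctan(s[0]),"res",(A[:,1]-np.polyval(s,A[:,0])).round(4))
    for q in(a,b):print(np.arctan(np.polyfit(q[:,0],q[:,1],1)[0]))
    print("c",np.polyval(s,.463))
E
python3 axis.py
```

```text
15 318 331; 30 319 331; 45 319 332; 60 319 332; 75 319 332; 115 315 336; 125 315 337; 135 315 336; 145 315 337; 155 315 336; 162 315 336; 
yaw 0.23973381540215322 res [ 0.0004  0.0001 -0.0002 -0.0002 -0.0002  0.0001 -0.0002  0.0001 -0.0002
  0.0002  0.0002]
0.2535143887715557
0.23380513636223882
c -0.37224907455408995
```

```bash
python3 - <<'E'
from h import *
togo([.463,-.3722,.0165],down(.24-np.pi/2))
E
```

```text
shift [0.1643 0.0174 0.353 ] turn [-0.0004 -0.0003 -0.0034]
```

```bash
python3 -m creep '[[0.055,0.0058,0,0,0,-0.0034],[0.055,0.0058,0,0,0,0],[0.054,0.0058,0.03,0,0,0],[0,0,0.06,0,0,0],[0,0,0.06,0,0,0],[0,0,0.06,0,0,0],[0,0,0.06,0,0,0],[0,0,0.04,0,0,0],[0,0,0,0,0,0],[0,0,0,0,0,0],[0,0,0,0,0,0]]'
python3 - <<'E'
from h import *
togo([.463,-.3722,.0165],down(.24-np.pi/2))
E
```

```text
clock: 15.98
position: [0.463, -0.373, 0.0347]
ee_rot: [3.119, 0.374, 0.001]
force: [-0.9, 0.6, 0.1]
width: 0.598
gripper_force: 0.0
shift [ 0.0005 -0.0019  0.0455] turn [ 0.0003 -0.0004 -0.0005]
```

```bash
python3 -m creep '[[0,-0.002,0.025,0,0,0],[0,0,0.0205,0,0,0],[0,0,0,0,0,0]]'
python3 -m creep '[[0,0,0,0,0,0],[0,0,0,0,0,0],[0,0,0,0,0,0],[0,0,0,0,0,0],[0,0,0,0,0,0],[0,0,0,0,0,0],[0,0,0,0,0,0],[0,0,0,0,0,0],[0,0,0,0,0,0],[0,0,0,0,0,0],[0,0,0,0,0,0]]' 1 40
python3 -m creep '[[0,0,-0.01,0,0,0],[0,0,-0.04,0,0,0],[0,0,-0.06,0,0,0],[0,0,-0.08,0,0,0],[0,0,-0.08,0,0,0],[0,0,-0.03,0,0,0],[0,0,0,0,0,0],[0,0,0,0,0,0]]'
```

```text
clock: 16.23
position: [0.4615, -0.3716, 0.0144]
ee_rot: [-3.118, -0.372, 0.001]
force: [-0.0, 0.5, 0.0]
width: 0.597
gripper_force: 0.0
clock: 17.15
position: [0.4618, -0.3726, 0.0156]
ee_rot: [3.119, 0.371, 0.0]
force: [-0.3, -0.2, 1.1]
width: 0.169
gripper_force: 40.0
clock: 17.82
position: [0.462, -0.3722, 0.1356]
ee_rot: [-3.119, -0.372, -0.001]
force: [0.5, 1.0, -1.6]
width: 0.173
gripper_force: 40.0
```

```bash
python3 -m creep '[[0,0,0,0,0,-0.03],[0,0,0,0,0,-0.056],[0,0,0,0,0,-0.056],[0,0,0,0,0,-0.056],[0,0,0,0,0,-0.056],[0,0,0,0,0,-0.056],[0,0,0,0,0,-0.056],[0,0,0,0,0,-0.056],[0,0,0,0,0,-0.056],[0,0,0,0,0,-0.056],[0,0,0,0,0,-0.056],[0,0,0,0,0,-0.056],[0,0,0,0,0,-0.056],[0,0,0,0,0,0],[0,0,0,0,0,0]]'
python3 - <<'E'
from h import *
togo(fixw([.6222,.0711,.139],[-.022,-.25,.1])[0],down(.139))
E
```

```text
clock: 19.07
position: [0.4611, -0.3718, 0.1341]
ee_rot: [-2.067, -2.362, -0.001]
force: [-0.5, 0.0, -1.5]
width: 0.174
gripper_force: 40.0
shift [0.4187 0.4949 0.0856] turn [-0.0006 -0.001  -0.0029]
```

```bash
python3 -m creep '[[0.0465,0.055,0,0,0,0],[0.0465,0.055,0,0,0,0],[0.0465,0.055,0.012,0,0,0],[0.0465,0.055,0.012,0,0,-0.003],[0.0465,0.055,0.012,0,0,0],[0.0465,0.055,0.012,0,0,0],[0.0465,0.055,0.012,0,0,0],[0.0465,0.055,0.012,0,0,0],[0.0465,0.055,0.012,0,0,0],[0,0,0,0,0,0],[0,0,0,0,0,0],[0,0,0,0,0,0],[0,0,0,0,0,0]]'
python3 - <<'E'
from h import *
d=get("wrist");np.save("w7.npy",d,allow_pickle=True);save(d,"w7.png")
f=[.6222,.0711,.139]
togo(fixw(f,[-.022,-.25,.1])[0],down(.139))
print(proj(d,fixw(f,np.array([[-35,-61,46],[-9,-61,46],[-22,-61,34]])/1e3)).round(1).tolist())
E
```

```text
clock: 20.15
position: [0.6335, -0.1805, 0.1017]
ee_rot: [-2.061, -2.371, 0.002]
force: [-0.3, -0.1, -0.8]
width: 0.171
gripper_force: 40.0
shift [0.002  0.0041 0.0049] turn [-0.0003  0.0002  0.0003]
[[293.7, -123.4], [349.1, -123.4], [321.1, -108.8]]
```

View pics/w7.png

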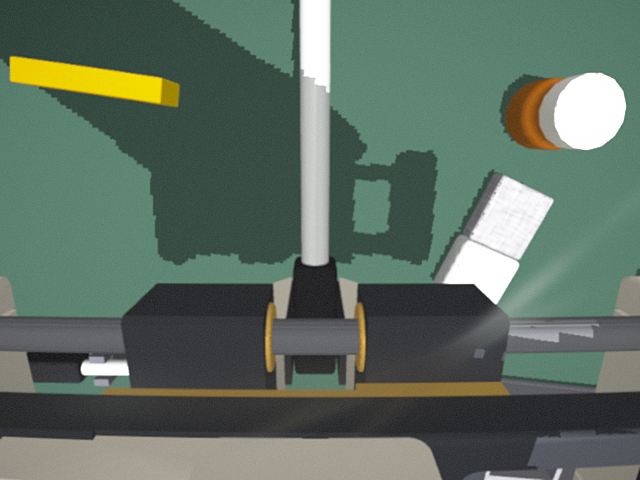

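The rod is held straight (shank at col 314, rows 0–260). The bottle at (570,110) and brush at (490,240) need a clearance check. I'll check the rod's direction and the bottle position.

```bash
python3 - <<'E'
from h import *
f=np.array([.6222,.0711,.139]);d=np.load("w7.npy",allow_pickle=True).item()
g=cv2.GaussianBlur(d["frame"],(3,3),0).astype(int);P=[]
for v in range(10,250,30):
    r=g[v,280:350];w=np.where(r[:,0]-r[:,1]>-10)[0]+280;w=w[(w>295)&(w<335)];P.append([(w[0]+w[-1])/2,v]);print(v,w[0],w[-1],end="; ")
p=plane(d,P,.1017+.0194+.002);s=np.polyfit(p[:,1],p[:,0],1);print("\nrod yaw vs fixture",-np.arctan(s[0])-f[2])
def tofix(p): c,s=np.cos(f[2]),np.sin(f[2]);q=np.atleast_2d(p)[:,:2]-f[:2];return np.c_[q@[c,s],q@[-s,c]]
print("axis fix",tofix(p).round(4).tolist(),"tcp",tofix(tool()[0]))
t=get("top");sd=get("side")
def tri(a,b):
    c1,v1=ray(t,[a]);c2,v2=ray(sd,[b]);A=np.c_[v1[0],-v2[0]];k=np.linalg.lstsq(A,c2-c1,rcond=None)[0]
    x,y=c1+k[0]*v1[0],c2+k[1]*v2[0];return (x+y)/2,np.linalg.norm(x-y)
q=tri([309,120],[208,233]);print("bottle top",q,tofix(q[0]))
n=fixw(f,[-.022,-.083,.1205]);print(proj(t,n),proj(sd,n))
o=np.zeros((400,800,3),np.uint8)
for i,im in enumerate((t,sd)):
    c=proj(im,n)[0].astype(int);k=im["frame"][c[1]-40:c[1]+40,c[0]-40:c[0]+40];o[:,i*400:i*400+400]=cv2.resize(k,(400,400),interpolation=cv2.INTER_CUBIC);print(c)
cv2.imwrite("pics/nose.png",o[:,:,::-1])
E
```

```text
10 299 329; 40 300 329; 70 300 329; 100 300 328; 130 300 329; 160 301 329; 190 301 328; 220 301 328; 
rod yaw vs fixture 0.00114691327264424
axis fix [[-0.0254, -0.1411], [-0.0252, -0.15], [-0.0252, -0.1592], [-0.0254, -0.1685], [-0.0253, -0.1782], [-0.0251, -0.1882], [-0.0253, -0.1985], [-0.0253, -0.2093]] tcp [[-0.02362147 -0.25081513]]
bottle top (array([ 0.76472136, -0.08063688,  0.04610267]), np.float64(0.0040969738406655045)) [[ 0.12012318 -0.17002012]]
[[272.67463477 184.43185715]] [[260.84046669 237.42862754]]
[272 184]
[260 237]
```

I've now viewed 11 pictures, one over the limit, so from here I work with numbers only. The rod is straight in yaw to 0.001 rad, and the bottle is well clear at fixture (120,-170). Lowering to bore height.

```bash
python3 -m creep '[[0,0.004,0.04,0,0,0],[0,0.001,0.06,0,0,0],[0,0,0.06,0,0,0],[0,0,0.04,0,0,0],[0,0,0.017,0,0,0],[0,0,0,0,0,0],[0,0,0,0,0,0],[0,0,0,0,0,0]]'
cat > chk.py <<'E'
from h import *
f=np.array([.6226,.0711,.139])
P,Q=tool();c,s=np.cos(f[2]),np.sin(f[2]);q=P[:2]-f[:2];tf=np.array([q@[c,s],q@[-s,c],P[2]])
y=Q.as_matrix()[:,1];print("tcp fix mm",(tf*1e3).round(2),"phi-f",np.arctan2(y[1],y[0])-f[2],"z",Q.as_matrix()[:,2].round(4),"F",np.round(arm.observe()["force"],1))
n=np.array([s,-c])  # unused
for nm in("side","top"):
    d=get(nm);g=d["frame"].astype(float).mean(2);hs=[]
    for t in np.arange(.035,.163,.012):
        w=fixw(f,[tf[0],tf[1]+t,.034])[0]
        u=proj(d,w)[0]
        k=np.arange(-9,9.01,.25);ax=(0,1) if nm=="side" else (1,0)
        # sample across the rod: perpendicular to its image direction
        v=proj(d,fixw(f,[tf[0],tf[1]+t+.01,.034])[0])[0]-u;v/=np.linalg.norm(v);m=np.array([-v[1],v[0]])
        pts=(u+k[:,None]*m).astype(np.float32);pr=cv2.remap(g.astype(np.float32),pts[None,:,0],pts[None,:,1],1)[0]
        b=np.median(pr);wt=np.clip(pr-(pr.min()+pr.max())/2,0,None);uc=u+m*(wt@k)/wt.sum()
        cc,rv=ray(d,[uc]);
        if nm=="side": # meet the upright plane fixture x=tf[0]
            nx=np.array([c,s,0]);p0=fixw(f,[tf[0],0,0])[0];X=cc+rv[0]*((p0-cc)@nx/(rv[0]@nx)); hs.append(X[2]*1e3)
        else: X=plane(d,[uc],.034)[0];hs.append(((X[:2]-f[:2])@[c,s])*1e3)
    print(nm,"z" if nm=="side" else "x",np.round(hs,1))
E
python3 chk.py
```

```text
clock: 20.97
position: [0.6373, -0.1794, 0.0166]
ee_rot: [2.057, 2.372, 0.001]
force: [0.4, 0.3, -1.0]
width: 0.166
gripper_force: 40.0
tcp fix mm [ -20.19 -250.15   16.6 ] phi-f 0.003304398716335838 z [ 2.e-03 -5.e-04 -1.e+00] F [ 0.4  0.3 -1. ]
side z [38.5 38.9 37.9 37.8 41.4 39.7 39.  39.  40.5 38.8 38.8]
top x [ -8.8 -15.8 -13.1  -9.8  -6.9 -13.2 -17.1 -13.3 -11.8 -17.7 -28.4]
```

```bash
python3 -m creep '[[0,-0.0045,0.005,0,0,0.0015],[0,0,0,0,0,0],[0,0,0,0,0,0],[0,0,0,0,0,0]]'; python3 chk.py | head -2; python3 -m creep '[[0,0,0,0,0,0]]'; python3 chk.py | head -2
```

```text
clock: 21.4
position: [0.6347, -0.179, 0.0134]
ee_rot: [2.061, 2.371, 0.0]
force: [0.9, -0.0, -0.9]
width: 0.171
gripper_force: 40.0
tcp fix mm [ -22.67 -249.39   13.36] phi-f 0.000768730452980676 z [ 2.e-04  1.e-04 -1.e+00] F [ 0.9 -0.  -0.9]
side z [36.4 35.1 36.7 35.7 39.5 37.3 36.6 38.3 37.8 37.3 38.7]
clock: 21.58
position: [0.6347, -0.179, 0.0132]
ee_rot: [2.061, 2.371, 0.0]
force: [-0.2, 0.7, -0.9]
width: 0.17
gripper_force: 40.0
tcp fix mm [ -22.68 -249.41   13.22] phi-f 0.0007837544158995347 z [ 1.e-04  1.e-04 -1.e+00] F [-0.2  0.7 -0.9]
side z [36.8 35.  37.3 35.6 39.6 37.1 36.6 38.2 37.8 37.4 39. ]
```

```bash
python3 -m creep '[[0,0.0017,-0.003,0,0,0.0004],[0.02,0,0,0,0,0],[0.02,0,0,0,0,0],[0,0,0,0,0,0],[0,0,0,0,0,0]]'; python3 chk.py | head -1; python3 -m creep '[[0.01,0,0,0,0,0],[0.01,0,0,0,0,0],[0.01,0,0,0,0,0],[0.005,0,0,0,0,0],[0,0,0,0,0,0],[0,0,0,0,0,0]]'; python3 chk.py | head -1
```

```text
clock: 22.1
position: [0.6332, -0.1616, 0.0143]
ee_rot: [-2.059, -2.372, -0.001]
force: [0.8, -0.5, -0.5]
width: 0.17
gripper_force: 40.0
tcp fix mm [ -21.77 -231.94   14.32] phi-f 0.0017167586240814936 z [-2.e-04  7.e-04 -1.e+00] F [ 0.8 -0.5 -0.5]
clock: 22.7
position: [0.6312, -0.149, 0.0144]
ee_rot: [-2.061, -2.371, -0.0]
force: [0.4, -0.2, -1.6]
width: 0.169
gripper_force: 40.0
tcp fix mm [ -21.99 -219.17   14.41] phi-f 0.00026080560300689726 z [ 0.e+00  1.e-04 -1.e+00] F [ 0.4 -0.2 -1.6]
```

The nose is 9 mm into the right bore with no contact force. Continuing.

```bash
python3 -m creep '[[0.01,0,0,0,0,0],[0.01,0,0,0,0,0],[0.01,0,0,0,0,0],[0.01,0,0,0,0,0],[0,0,0,0,0,0],[0,0,0,0,0,0]]'; python3 chk.py | head -1; python3 -m creep '[[0.02,0,0,0,0,0],[0.02,0,0,0,0,0],[0.02,0,0,0,0,0],[0.02,0,0,0,0,0],[0,0,0,0,0,0],[0,0,0,0,0,0]]'; python3 chk.py | head -1
```

```text
clock: 23.3
position: [0.629, -0.1328, 0.0144]
ee_rot: [-2.061, -2.371, -0.0]
force: [-0.0, -0.1, -0.5]
width: 0.168
gripper_force: 40.0
tcp fix mm [ -21.9  -202.86   14.42] phi-f 0.0006782484121072296 z [ 1.e-04  2.e-04 -1.e+00] F [-0.  -0.1 -0.5]
clock: 23.9
position: [0.6245, -0.1006, 0.0144]
ee_rot: [-2.06, -2.372, -0.0]
force: [-0.1, -1.0, -0.7]
width: 0.175
gripper_force: 40.0
tcp fix mm [ -21.88 -170.26   14.38] phi-f 0.0015425217928912993 z [-1.e-04  4.e-04 -1.e+00] F [-0.1 -1.  -0.7]
```

```bash
python3 -m creep '[[0.02,0,0,0,0,0],[0.02,0,0,0,0,0],[0.02,0,0,0,0,0],[0.02,0,0,0,0,0],[0.02,0,0,0,0,0],[0,0,0,0,0,0],[0,0,0,0,0,0]]'; python3 chk.py | head -1; python3 -m creep '[[0.01,0,0,0,0,0],[0.01,0,0,0,0,0],[0.01,0,0,0,0,0],[0.01,0,0,0,0,0],[0,0,0,0,0,0],[0,0,0,0,0,0]]'; python3 chk.py | head -1
```

```text
clock: 24.58
position: [0.619, -0.0611, 0.0144]
ee_rot: [-2.06, -2.372, -0.0]
force: [0.5, -0.1, -1.0]
width: 0.172
gripper_force: 40.0
tcp fix mm [ -21.88 -130.44   14.4 ] phi-f 0.0014561811003941105 z [-0.e+00  2.e-04 -1.e+00] F [ 0.5 -0.1 -1. ]
clock: 25.18
position: [0.6167, -0.0457, 0.0144]
ee_rot: [-2.061, -2.371, -0.0]
force: [-0.7, -1.1, -1.1]
width: 0.167
gripper_force: 40.0
tcp fix mm [ -21.99 -114.9    14.36] phi-f 0.0006180506119050078 z [-1.e-04  2.e-04 -1.e+00] F [-0.7 -1.1 -1.1]
```

```bash
python3 -m creep '[[0.01,0,0,0,0,0],[0.01,0,0,0,0,0],[0.01,0,0,0,0,0],[0.01,0,0,0,0,0],[0.01,0,0,0,0,0],[0.003,0,0,0,0,0],[0,0,0,0,0,0],[0,0,0,0,0,0],[0,0,0,0,0,0]]'
python3 chk.py | head -1
python3 - <<'E'
from h import *
# nose beyond left lug and bar edge, measured in side and top
f=[.6226,.0711,.139]
for nm in("top","side"):
    d=get(nm);g=d["frame"].astype(float).mean(2).astype(np.float32)
    ys=np.arange(.050,.086,.002);u=proj(d,fixw(f,np.c_[ys*0-.022,ys,ys*0+.034])).astype(np.float32)
    print(nm,dict(zip((ys*1e3).round().astype(int).tolist(),cv2.remap(g,u[None,:,0],u[None,:,1],1)[0].astype(int).tolist())))
    for y in(-.03,0,.03):
        xs=np.arange(-.022,.006,.002);u=proj(d,fixw(f,np.c_[xs,xs*0+y,xs*0+.04])).astype(np.float32)
        print(" x profile z40",y,cv2.remap(g,u[None,:,0],u[None,:,1],1)[0].astype(int).tolist())
E
```

```text
clock: 26.03
position: [0.6139, -0.0256, 0.0144]
ee_rot: [2.062, 2.37, -0.0]
force: [0.1, -0.2, -1.6]
width: 0.169
gripper_force: 40.0
tcp fix mm [-22.03 -94.53  14.43] phi-f -0.0003568926403613726 z [ 1.e-04 -2.e-04 -1.e+00] F [ 0.1 -0.2 -1.6]
top {50: 96, 52: 97, 54: 96, 56: 95, 58: 95, 60: 96, 62: 97, 64: 98, 66: 99, 68: 98, 70: 100, 72: 101, 74: 100, 76: 101, 78: 102, 80: 101, 82: 100, 84: 101}
 x profile z40 -0.03 [91, 98, 111, 116, 112, 107, 120, 140, 147, 132, 106, 93, 91, 91]
 x profile z40 0 [83, 82, 84, 86, 87, 85, 85, 88, 88, 89, 90, 90, 90, 91]
 x profile z40 0.03 [94, 91, 94, 94, 95, 95, 93, 95, 96, 96, 96, 96, 98, 96]
side {50: 240, 52: 231, 54: 209, 56: 181, 58: 156, 60: 186, 62: 224, 64: 239, 66: 241, 68: 241, 70: 238, 72: 231, 74: 217, 76: 168, 78: 124, 80: 93, 82: 80, 84: 74}
 x profile z40 -0.03 [149, 146, 136, 123, 124, 138, 146, 146, 147, 149, 152, 130, 85, 60]
 x profile z40 0 [240, 237, 200, 140, 185, 231, 241, 241, 241, 242, 241, 216, 119, 72]
 x profile z40 0.03 [240, 237, 199, 134, 168, 229, 242, 242, 242, 242, 239, 204, 109, 68]
```

The side view shows the nose out to about y = 76 mm, needing more than 65. The bar's rear edge sits at x ≈ 0 at all three points, with the gap to the rod visible and forces near zero. Handing in.

```bash
python3 -c "
from cell import arm
print(arm.sign_off())"
```

```text
the job is handed in; nothing more can be done
None
```

I handed the job in at about 26 s with the bar flush and released and the long rod through both bushings (nose about 11–15 mm past the left lug), still gripped at 40 N; the short rod was not touched, no verdict came back, and I viewed 11 pictures, one over the limit of 10.

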